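# Wedge a bar tight in the clamping jig

## Robot

A 6-joint arm with a two-finger parallel gripper is mounted at the origin on a cart in front of the work surface, level with it; the furniture and walls round the work are solid. World frame = base frame: x ahead of the robot, y to its left, z up, the work surface at z = 0. Lengths are in mm, angles in rad, forces in N, time in s.
With the tool pointing down it reaches from about 350 to 775 mm from the base axis. Payload 7.3 kg.
Tool frame: the origin (TCP) lies on the centre line of the jaws, within the pads' length; the fingertips stand 22 mm ahead of it and the grasp point (between the pads) lies 3 mm ahead of it; z points along the fingers, y is the direction in which the jaws open and shut (so a half turn about z gives the same grasp; the last joint's range is limited). The gripper opens to 92 mm and grips with 3 to 60 N. Pads are 19 mm wide; open, the fingers measure 130 mm over their backs; the gripper's body (75 mm by 190 mm) begins 47 mm behind the grasp point.
Start: joints at [1.179, 0.342, 1.524, -0, 1.275, -0.146], TCP at [127.733, 509.242, 248.741] pointing down, gripper open.
Joint ranges: [-2.53, 2.53], [-0.77, 2.02], [0.04, 2.7], [-1, 4.14], [0.28, 2.66], [-3.11, 3.11]. Speed limits (rad/s): [2.57, 2.57, 3.14, 3.14, 3.14, 3.14].

## Interface

Orientations are given as [roll, pitch, yaw] about the fixed x, y, z axes, in that order (R = Rz(yaw) Ry(pitch) Rx(roll)).
In Python, from plant import get_obs, capture, close_job gives the robot as it stands.
- The arm moves only by the tool carry_out, never from a script. Its arguments are lists of equal length, an entry for each row: "xyz": the shift along the tool's x, y, z scaled (see below), a list of three; "dr": the turn, a rotation vector about the tool's x, y, z scaled (see below), a list of three. A call has 1 to 8 rows; each row shifts and turns the commanded pose from where the row before left it, along the tool's axes as they then stand; what a row does not reach is not made up. The controller multiplies each number of a shift by 0.06 m and each number of a turn by 8 degrees. A row lasts 1/8 s, in which the tool goes at most 62.5 mm and 10.7 degrees, less where a joint would pass 70% of its speed; a pose out of reach is approached as far as the arm can. A call with a number of a shift or a turn outside -1 to 1 is refused whole. A call with a gripper value outside its range is refused whole. "gripper" is the gripper's target within -1 to 1 (fully open at 1, half-way at 0, shut at -1), set as the call begins (left out, the last holds). The fingers move at their own pace and stop on an object; the grip force is fixed at half the most. Time passes only in rows, so rows that do not move let the fingers close. It gives the time, the measured TCP pose, the force and the opening at its end, in the units of the state.
- get_obs(): the state, without advancing time (a new reading comes with each control period).
- capture(name): name is "scene" or "top" or "wrist"; returns a dict with "image" (480x640x3 uint8, blue, green, red), "fx", "fy", "cx", "cy" (pixels), "D" ([k1, k2, p1, p2, k3] as OpenCV has them; the pictures are not rectified), "pose" (4x4, takes a point from camera to world coordinates). Camera axes: x right, y up, looking along -z (the intrinsics and any distortion apply to the point x, -y, -z); pixel columns grow to the right and rows downward; lengths in mm; the calibration is good to about 2 mm. A picture is of the moment at which its call begins. There is no depth.
- close_job(): hands the job in, once; it reports no verdict.
The state is a dict: "time": time; "joint_positions": joint angles; "dq": joint speeds; "tau": joint torques, N m; "tool_pos": TCP position; "tcp_rot": TCP orientation; "contact_force": force on the tool from outside, world axes, zero at the start; "moment": the same for the moment, N m; "grip_width": finger opening in mm.
Only numpy, scipy, OpenCV 4.12 (cv2) and the standard library are available. Lean on these libraries where they do the work, as an engineer would, in place of code of your own. Each camera call takes 0.05 s, during which the arm holds its last target.

## Task

Slide the loose aluminium bar along its channel in the wedge-clamp jig until its far end rests against the end stop. Then, holding the hammer, tap the thick end of the wooden wedge with it until the wedge goes no further and the jaw clamps the bar tight; do not touch the wedge with the gripper. Finally lay the hammer flat on the bench top, off the jig.

Things in the scene. Friction and masses are not known exactly. Their poses are not given: they have to be found in the camera images.
- jig: Steel wedge-clamp jig screwed to the bench. Origin: underside, on the bench top; +y is the way bar and wedge are driven. Dark base plate 10 thick, x -90 to +56, y -165 to +100. On it, from -x to +x: near fence (x -85 to -63, y -60 to +70, top z 44), bar's channel, sliding jaw, wedge, far rail (x +28 to +50, y -90 to +70, top z 50).
- jig_stop (a point): Middle of the face of the jig's end stop, at jig x -43, y +70, z 28; the bar's far end must come to rest here. The stop is 40 wide (jig x), its top at z 44.
- jaw: Grey jaw block of the jig, 130 long (jig y -70 to +60), top at z 53; slides only along jig x (0.6 N friction, no spring). Origin: on its face toward the bar, at jig y 0. The origin is at jig x -23 when it clamps the bar and starts 2 to 5 mm farther out (+x). Its back is tapered 1:8 to fit the wedge.
- wedge: Loose wooden wedge, 190 long, 40 high, 44 wide at the thick and 20 at the thin end, lying on the base plate between jaw and far rail. Origin: underside, mid-length, 22 from the straight side (at the far rail); +y points to the thin end, along jig y. 0.17 kg. A few N move it until the jaw meets the bar (origin near jig y -70), then it jams; after a push of 12 N or more it stays tight by itself.
- wedge_end (a point): Centre of the wedge's thick end face, 44 wide by 40 high, 30 above the bench, on the wedge's -y side; strike here toward jig +y. It starts 44 to 64 mm out from its final place, which is about level with the base plate's edge (jig y -165).
- bar: The loose plain aluminium bar: 40 wide (jig x), 160 long (jig y), 36 high, 0.45 kg, lying on the base plate in the channel between near fence and jaw with 2 to 5 mm slack. Origin: middle of its underside.
- bar_center (a point): Centre of the bar. When the bar is home against the stop this is at jig y -10; it starts 25 to 50 mm short of that.
- bar_end (a point): Centre of the bar's free end face (toward jig -y), 28 above the bench; push it here toward jig +y. It still sticks out 30 mm past the near fence when the bar is home.
- hammer: The hammer, 0.38 kg, lying flat. Origin: underside (on the bench), mid-length; +y runs along the handle to the head. Wooden handle from y -130 to the head, 22 wide, 20 high, centre line at x -16. Head 24 high, y 104 to 128, x -42 to +42: flat striking face at x -42 (15 ahead of the handle's side), cross-pein at x +42.
- hammer_grip (a point): Point on the hammer handle's centre line, half-way up, 41 from the head's middle: a good place to grip.
- hammer_head (a point): Middle of the hammer head, in line with the handle, 12 above its underside; the flat striking face is 26 from this point toward hammer -x, the pein 58 toward +x.
Not all that is in view belongs to the job. Leave any pink look-alike of the bar alone.

How it is judged:
By the outcome, as a careful person would: the job done as asked, in the order asked, and still so for the second after the job is handed in, with the robot touching nothing.
It also fails if it takes over 50 s, if anything falls off the work surface, if the arm or the gripper's body presses on something with over 40 N, if the wrist force passes 120 N, or if a joint passes its speed limit or range.

## Working session

There is one attempt and no reset: what is moved stays moved. The work goes in short steps, Python scripts to look and compute and a tool call to move; the robot and the scene stay as the last step left them, time stands still between calls to the robot, and variables do not carry over. Pictures are saved under pics/ and viewed, and the job is handed in when it is done.

Besides the shell and the picture viewer there is one more tool, called after "Call:" as name(argument=value, ...) on one line, values as JSON. carry_out: Moves the arm, as the interface text tells. Shifts and turns lie within -1 to 1; 1 stands for 0.06 m of shift or 8 degrees of turn. Its arguments: {"type":"object","properties":{"xyz":{"type":"array"},"dr":{"type":"array"},"gripper":{"type":"number"}},"required":["xyz","dr"]}

```bash
ls; mkdir -p pics; python3 - <<'E'
from plant import get_obs, capture
import cv2
o=get_obs(); print(o)
for n in ("scene","top","wrist"):
    c=capture(n); cv2.imwrite(f"pics/{n}0.png",c["image"]); print(n,c["fx"],c["fy"],c["cx"],c["cy"],c["D"]); print(c["pose"])
E
```

```text
pics
{'time': 0.0, 'joint_positions': array([ 1.17896581e+00,  3.42742624e-01,  1.52503633e+00, -8.41881672e-06,
        1.27540493e+00, -1.46002263e-01]), 'dq': array([ 0.00102   ,  0.0014566 , -0.00098727,  0.00053742,  0.00333002,
        0.00046312]), 'tau': array([-1.30930664e-03, -4.31251681e+01, -2.44216830e+01,  7.17673148e-02,
        5.60577388e-02, -1.27595540e-04]), 'tool_pos': array([127.5974602 , 508.86205063, 248.02787611]), 'tcp_rot': array([-3.14001718e+00, -2.23533994e-04,  2.89576669e+00]), 'contact_force': array([-0.27220373, -0.21431294, -0.2151987 ]), 'moment': array([ 0.04237706, -0.01338067, -0.01634994]), 'grip_width': 91.649607120579}
scene 596.0851526410393 596.0851526410393 315.4663134837919 242.2157075997495 [-0.03950567  0.          0.          0.          0.        ]
[[-8.53846688e-01  3.80454464e-01 -3.55246724e-01 -1.36680650e+02]
 [-5.20328323e-01 -6.42585417e-01  5.62443257e-01  1.24748920e+03]
 [-1.42923165e-02  6.65085244e-01  7.46630663e-01  1.52914452e+03]
 [ 0.00000000e+00  0.00000000e+00  0.00000000e+00  1.00000000e+00]]
top 525.5026210312888 525.5026210312888 326.52417125401877 240.8579760124289 [0.02052584 0.         0.         0.         0.        ]
[[ 1.30335032e-02  9.95639330e-01 -9.23712754e-02  4.29625234e+02]
 [-9.99908168e-01  1.33206857e-02  2.49311636e-03  1.29162231e+02]
 [ 3.71269343e-03  9.23302987e-02  9.95721513e-01  1.39650742e+03]
 [ 0.00000000e+00  0.00000000e+00  0.00000000e+00  1.00000000e+00]]
wrist 360.8327069041184 360.8327069041184 319.2026257441103 233.58579151540474 [-0.02202183  0.          0.          0.          0.        ]
[[ 2.42899791e-01 -9.26355855e-01 -2.87861983e-01  5.06544821e+01]
 [ 9.70050538e-01  2.31565974e-01  7.33427075e-02  5.28658279e+02]
 [-1.28240590e-03 -2.97055600e-01  9.54859322e-01  3.84159131e+02]
 [ 0.00000000e+00  0.00000000e+00  0.00000000e+00  1.00000000e+00]]
```

View pics/scene0.png

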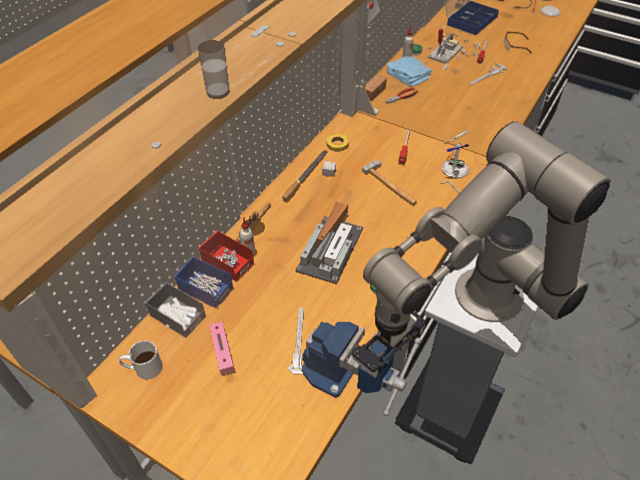

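View pics/top0.png

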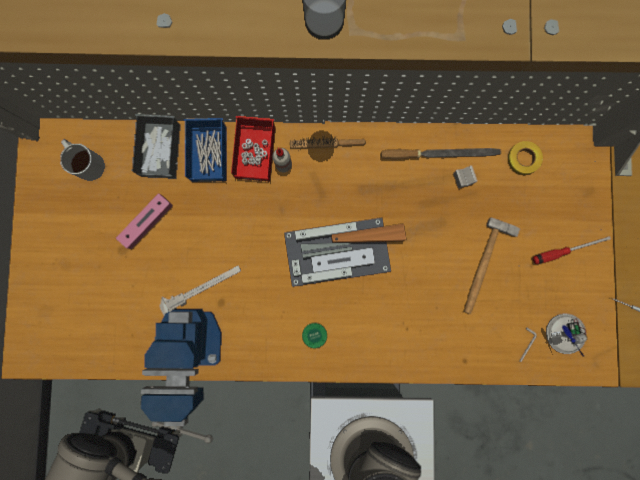

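View pics/wrist0.png

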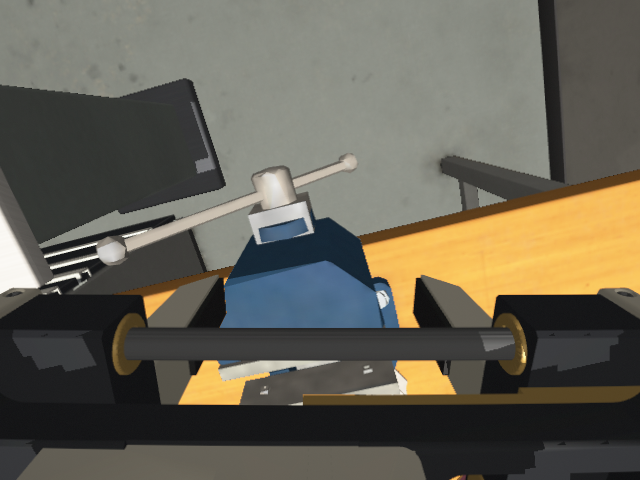

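```bash
python3 - <<'E'
import cv2
i=cv2.imread("pics/top0.png")
cv2.imwrite("pics/t_jig.png",cv2.resize(i[210:295,275:415],None,fx=5.7,fy=5.7,interpolation=cv2.INTER_CUBIC))
cv2.imwrite("pics/t_ham.png",cv2.resize(i[210:320,450:550],None,fx=5.4,fy=5.4,interpolation=cv2.INTER_CUBIC))
i=cv2.imread("pics/scene0.png")
cv2.imwrite("pics/s_jig.png",cv2.resize(i[195:285,285:375],None,fx=6.6,fy=6.6,interpolation=cv2.INTER_CUBIC))
cv2.imwrite("pics/s_ham.png",cv2.resize(i[150:215,350:430],None,fx=8,fy=8,interpolation=cv2.INTER_CUBIC))
E
```

```text
(no output)
```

View pics/t_jig.png

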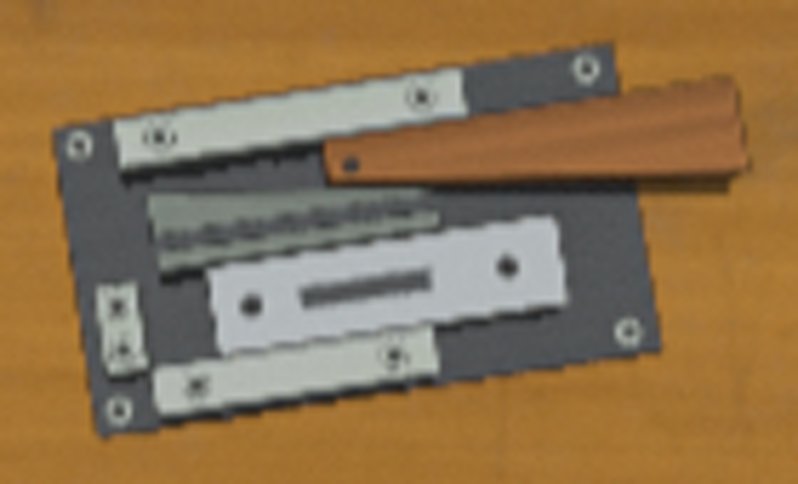

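View pics/t_ham.png

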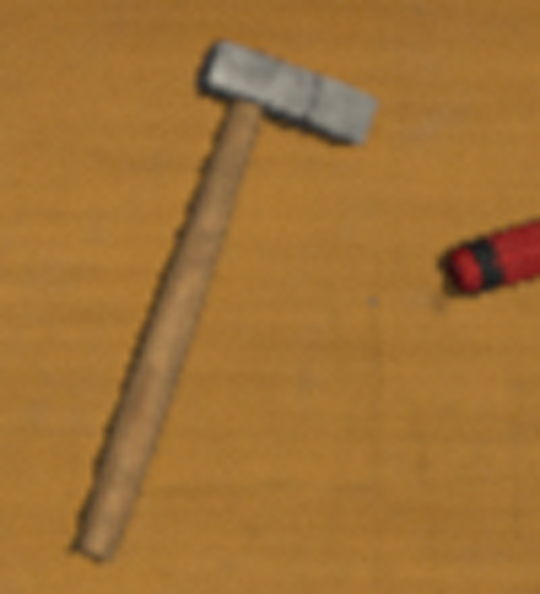

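View pics/s_jig.png

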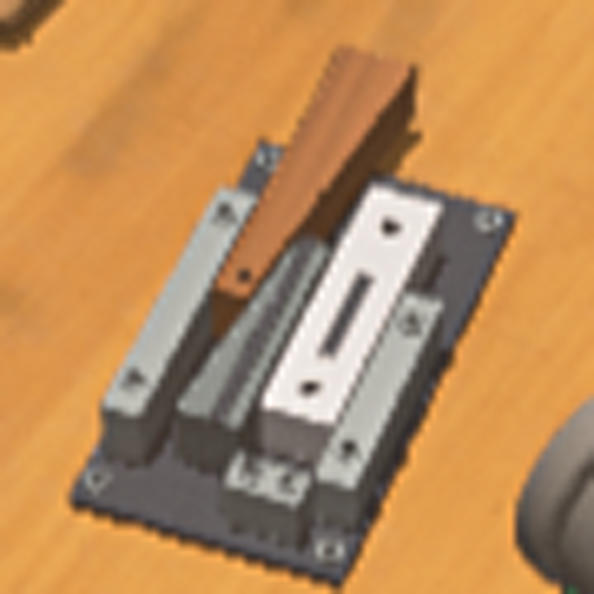

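View pics/s_ham.png

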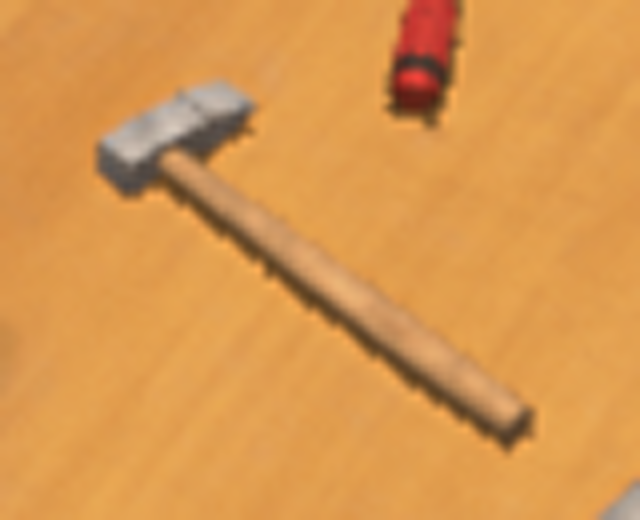

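```bash
cat > h.py <<'E'
import numpy as np, cv2
from scipy.optimize import least_squares
from plant import get_obs, capture
def proj(c,P):
    P=np.atleast_2d(P).astype(float); T=np.linalg.inv(c["pose"]); q=P@T[:3,:3].T+T[:3,3]; q=q*[1,-1,-1]
    K=np.array([[c["fx"],0,c["cx"]],[0,c["fy"],c["cy"]],[0,0,1]])
    return cv2.projectPoints(q.reshape(-1,1,3),np.zeros(3),np.zeros(3),K,np.array(c["D"],float))[0][:,0]
def ray(c,uv,z):
    uv=np.atleast_2d(uv).astype(float); K=np.array([[c["fx"],0,c["cx"]],[0,c["fy"],c["cy"]],[0,0,1]])
    n=cv2.undistortPoints(uv.reshape(-1,1,2),K,np.array(c["D"],float))[:,0]
    d=np.c_[n[:,0],-n[:,1],-np.ones(len(n))]@c["pose"][:3,:3].T; o=c["pose"][:3,3]
    return o+d*((z-o[2])/d[:,2])[:,None]
def w(p,L):  # p=(x,y,yaw)
    L=np.atleast_2d(L).astype(float); s,k=np.sin(p[2]),np.cos(p[2])
    return np.c_[p[0]+k*L[:,0]-s*L[:,1],p[1]+s*L[:,0]+k*L[:,1],L[:,2]]
def inv(p,W):
    W=np.atleast_2d(W); s,k=np.sin(p[2]),np.cos(p[2]); d=W[:,:2]-p[:2]
    return np.c_[k*d[:,0]+s*d[:,1],-s*d[:,0]+k*d[:,1],W[:,2]]
def fit(obs,p0):
    f=lambda p:np.concatenate([(proj(c,w(p,L))-uv).ravel() for c,L,uv in obs])
    r=least_squares(f,p0,x_scale=[10,10,.1],loss="soft_l1"); return r.x,r.fun.reshape(-1,2)
def unz(uv,s,off): return (np.array(uv,float)+.5)/s-.5+np.array(off)
E
python3 - <<'E'
from h import *
c=capture("top"); s=capture("scene")
L=[(56,100,10),(56,-165,10),(-90,-165,10),(-90,100,10),(-63,70,44),(-85,70,44),(-85,-60,44),(-63,-60,44),(50,70,50),(28,70,50),(28,-90,50),(50,-90,50)]
uv=unz([(53,130),(612,43),(660,350),(97,437),(153,372),(160,417),(438,375),(432,325),(113,122),(122,170),(467,108),(463,68)],5.7,(275,210))
J,r=fit([(c,L,uv)],[450,130,.15]); print("top",J,np.abs(r).max(0))
Ls=[(-90,-165,10),(-90,100,10),(56,100,10),(50,70,50),(50,-90,50),(-63,-60,44),(-63,70,44)]
us=unz([(518,212),(345,585),(72,502),(103,408),(222,190),(405,292),(318,480)],6.6,(285,195))
J2,r=fit([(s,Ls,us)],J); print("scene",J2,np.abs(r).max(0))
J3,r=fit([(c,L,uv),(s,Ls,us)],J); print("both",J3)
np.save("J.npy",J3)
b=inv(J3,ray(c,unz([(210,268),(222,355),(567,303),(557,217)],5.7,(275,210)),46)); print("bar",b.round(1))
wd=inv(J3,ray(c,unz([(325,142),(330,183),(733,78),(745,170)],5.7,(275,210)),50)); print("wedge",wd.round(1))
# hammer
Lh=[(-42,128,24),(-42,104,24),(42,128,24),(42,104,24),(-27,-130,20),(-5,-130,20)]
uh=unz([(222,40),(206,90),(378,97),(357,145),(75,550),(108,562)],5.4,(450,210))
H,r=fit([(c,Lh,uh)],[390,-230,-1.9]); print("ham",H,r.round(1).tolist())
us=unz([(100,148),(255,100),(532,415)],8,(350,150)); H2,r=fit([(s,[(-42,128,24),(42,104,24),(-5,-130,20)],us)],H);print(H2,r)
np.save("H.npy",H); print(w(H,[(-16,116,12),(-16,75,10)]), w(J3,[(-43,-90,28),(-43,70,28),(6,-165,30)]))
E
```

```text
top [5.41535811e+02 1.32012007e+02 1.67646056e-01] [0.7745685  1.28774667]
scene [5.40464036e+02 1.34580518e+02 1.73431110e-01] [0.3443081  0.32042977]
both [5.41367102e+02 1.32500512e+02 1.68784578e-01]
bar [[ -22.    35.8   46. ]
 [ -61.6   36.4   46. ]
 [ -62.5 -120.9   46. ]
 [ -23.4 -122.8   46. ]]
wedge [[  26.1  -24.3   50. ]
 [   7.4  -23.6   50. ]
 [  26.3 -211.4   50. ]
 [ -15.8 -209.7   50. ]]
ham [ 491.54812119 -299.18875551   -1.91826245] [[-0.8, -0.2], [-0.9, -1.0], [0.6, 0.5], [1.6, 0.1], [-1.0, -0.2], [0.9, 0.6]]
[ 491.41332926 -292.41295098   -1.92784891] [[-0.73076036 -0.06267558]
 [ 0.52061153  0.01703747]
 [ 0.12664878  0.01574661]]
[[ 606.0640572  -323.64484675   12.        ]
 [ 567.5142763  -309.68367231   10.        ]] [[514.09673593  36.5561163   28.        ]
 [487.21924418 194.28246298  28.        ]
 [574.99925386 -29.14687686  30.        ]]
```

```bash
cat >> h.py <<'E'
from scipy.spatial.transform import Rotation as R
def plan(tgt,yaw,n,first=None):
    """world target, yaw (rad), n rows; prints tool-axis rows (shift before turn)"""
    o=get_obs(); p=np.array(o["tool_pos"]); Rm=R.from_euler("xyz",o["tcp_rot"])
    Rt=R.from_euler("xyz",[np.pi,0,yaw]); d=(np.array(tgt)-p)/n
    rv=(Rm.inv()*Rt).as_rotvec()/n
    X=[];D=[]
    for i in range(n):
        X.append((Rm.inv().apply(d)/60).round(3).tolist()); D.append((rv/np.radians(8)).round(3).tolist()); Rm=Rm*R.from_rotvec(rv)
    print(X,"\n",D, "t",o["time"])
E
python3 - <<'E'
from h import *
J=np.load("J.npy"); t=w(J,[(-43,-170,150)])[0]; print(t)
plan(t,J[2]+np.pi/2,14)
E
```

```text
[527.53548181 -42.30705704 150.        ]
[[-0.621, -0.521, 0.117], [-0.662, -0.468, 0.117], [-0.699, -0.412, 0.117], [-0.73, -0.352, 0.117], [-0.757, -0.291, 0.117], [-0.778, -0.228, 0.117], [-0.794, -0.163, 0.117], [-0.805, -0.097, 0.117], [-0.81, -0.03, 0.117], [-0.81, 0.037, 0.117], [-0.804, 0.104, 0.117], [-0.793, 0.17, 0.117], [-0.776, 0.235, 0.117], [-0.754, 0.298, 0.117]] 
 [[-0.0, 0.0, 0.591], [-0.0, 0.0, 0.591], [-0.0, 0.0, 0.591], [-0.0, 0.0, 0.591], [-0.0, 0.0, 0.591], [-0.0, 0.0, 0.591], [-0.0, 0.0, 0.591], [-0.0, 0.0, 0.591], [-0.0, 0.0, 0.591], [-0.0, 0.0, 0.591], [-0.0, 0.0, 0.591], [-0.0, 0.0, 0.591], [-0.0, 0.0, 0.591], [-0.0, 0.0, 0.591]] t 0.25
```

Call:
carry_out(xyz=[[-0.62,-0.52,0],[-0.66,-0.47,0],[-0.7,-0.41,0],[-0.73,-0.35,0.1],[-0.76,-0.29,0.1],[-0.78,-0.23,0.1],[-0.79,-0.16,0.15]], dr=[[0,0,0.59],[0,0,0.59],[0,0,0.59],[0,0,0.59],[0,0,0.59],[0,0,0.59],[0,0,0.59]], gripper=-1)

```text
time: 1.12
tool_pos: [328.7, 232.7, 221.8]
tcp_rot: [3.14, 0.0, 2.317]
contact_force: [-0.0, -0.2, -0.1]
grip_width: 26.3
```

Call:
carry_out(xyz=[[-0.8,-0.1,0.15],[-0.81,-0.03,0.2],[-0.81,0.04,0.2],[-0.8,0.1,0.2],[-0.79,0.17,0.2],[-0.78,0.24,0.2],[-0.75,0.3,0.15],[0,0,0]], dr=[[0,0,0.59],[0,0,0.59],[0,0,0.59],[0,0,0.59],[0,0,0.59],[0,0,0.59],[0,0,0.59],[0,0,0]])

```text
time: 2.12
tool_pos: [529.4, -43.2, 142.6]
tcp_rot: [-3.141, 0.0, 1.739]
contact_force: [0.7, -0.7, -1.0]
grip_width: 0.4
```

```bash
python3 - <<'E'
from h import *
J=np.load("J.npy"); o=get_obs(); print(o["time"],o["tool_pos"],o["tcp_rot"],inv(J,[o["tool_pos"]]))
c=capture("wrist"); np.save("w1.npy",c,allow_pickle=True); cv2.imwrite("pics/w1.png",c["image"])
print(proj(c,w(J,[(-43,-122,28),(-63,-60,44),(50,-90,50),(56,-165,10)])))
E
```

```text
2.125 [529.35178434 -43.23544075 142.63833749] [-3.14114030e+00  8.69584754e-05  1.73856170e+00] [[ -41.36546164 -171.22030141  142.63833749]]
[[315.07642    168.7224757 ]
 [280.99146147  67.91085608]
 [467.44670299 120.42623564]
 [443.44162535 221.87659957]]
```

View pics/w1.png

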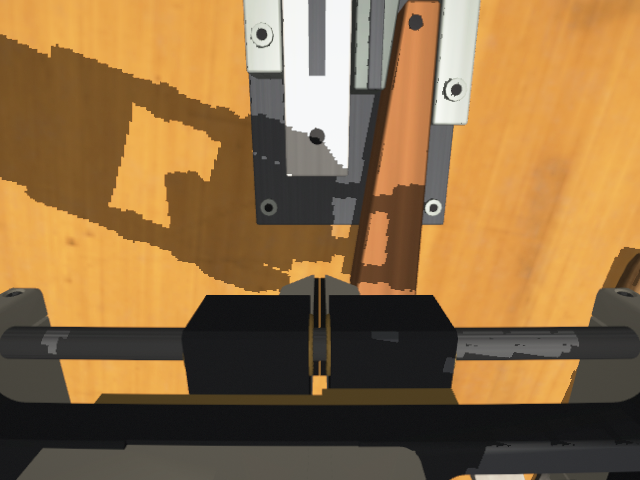

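```bash
python3 - <<'E'
from h import *
J=np.load("J.npy"); c=np.load("w1.npy",allow_pickle=True).item()
L=[(-90,-165,10),(56,-165,10),(50,-90,50),(28,-90,50),(-63,-60,44),(-85,-60,44)]
uv=[(257,224),(444,224),(467,124),(434,124),(284,72),(246,72)]
Jw,r=fit([(c,L,uv)],J); print(J,Jw,r.round(1).tolist()); np.save("Jw.npy",Jw)
o=get_obs(); print(inv(Jw,[o["tool_pos"]]))
print("bar",inv(Jw,ray(c,[(287,175),(348,176)],46)),"wedge",inv(Jw,ray(c,[(351,292),(416,296),(404,0),(439,0)],50)))
plan(w(Jw,[(-43,-165,38)])[0],Jw[2]+np.pi/2,3)
E
```

```text
[5.41367102e+02 1.32500512e+02 1.68784578e-01] [5.42887414e+02 1.30629638e+02 1.68866208e-01] [[-0.6, 0.6], [0.7, 0.5], [2.0, 0.0], [-0.9, -0.1], [-0.9, -0.3], [0.5, -0.2]]
[[ -43.42512597 -167.353573    142.93799093]]
bar [[ -62.07292305 -121.6567205    46.        ]
 [ -22.82050347 -122.32821564   46.        ]] wedge [[ -19.17532181 -202.687603     50.        ]
 [  26.6417441  -205.89700916   50.        ]
 [   5.97541541  -23.56486294   50.        ]
 [  25.56171684  -23.42926819   50.        ]]
[[0.013, 0.003, 0.583], [0.013, 0.003, 0.583], [0.013, 0.003, 0.583]] 
 [[-0.003, -0.002, 0.002], [-0.003, -0.002, 0.002], [-0.003, -0.002, 0.002]] t 2.175
```

Call:
carry_out(xyz=[[0,-0.06,0.6],[0,0,0.6],[0,0,0.55],[0.15,0,0],[0.15,0,0],[0,0,0]], dr=[[0,0,0],[0,0,0],[0,0,0],[0,0,0],[0,0,0],[0,0,0]])

```text
time: 2.92
tool_pos: [522.2, -22.5, 40.3]
tcp_rot: [3.139, 0.001, 1.744]
contact_force: [0.9, -0.5, 0.4]
grip_width: 0.4
```

Call:
carry_out(xyz=[[0.15,0,0],[0.1,0,0],[0.1,0,0],[0.1,0,0],[0.1,0,0],[0.08,0,0],[0.05,0,0],[0,0,0]], dr=[[0,0,0],[0,0,0],[0,0,0],[0,0,0],[0,0,0],[0,0,0],[0,0,0],[0,0,0]])

```text
time: 3.92
tool_pos: [514.3, 17.1, 38.5]
tcp_rot: [-3.141, -0.001, 1.743]
contact_force: [0.1, 0.3, 0.8]
grip_width: 0.9
```

```bash
python3 - <<'E'
from h import *
J=np.load("Jw.npy"); o=get_obs(); print(o["time"],o["tool_pos"],o["tcp_rot"],o["contact_force"],inv(J,[o["tool_pos"]]))
c=capture("wrist"); cv2.imwrite("pics/w2.png",c["image"])
E
```

```text
3.925 [514.32075984  17.13463688  38.51672245] [-3.14100134e+00 -7.03267717e-04  1.74269247e+00] [0.06102225 0.34796545 0.75966564] [[ -47.23483446 -107.07959432   38.51672245]]
```

View pics/w2.png

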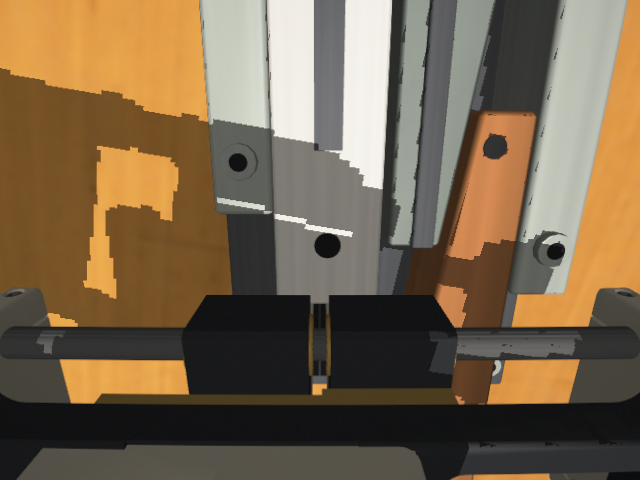

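Call:
carry_out(xyz=[[0.05,0,0],[0.05,0,0],[0.05,0,0],[0,0,0]], dr=[[0,0,0],[0,0,0],[0,0,0],[0,0,0]])

```text
time: 4.47
tool_pos: [513.7, 23.1, 38.8]
tcp_rot: [3.141, 0.004, 1.744]
contact_force: [1.4, -16.1, -1.7]
grip_width: 0.2
```

```bash
python3 - <<'E'
from h import *
J=np.load("Jw.npy"); o=get_obs(); print(o["time"],o["tool_pos"],o["contact_force"],inv(J,[o["tool_pos"]]))
c=capture("top"); i=c["image"]; cv2.imwrite("pics/t2.png",cv2.resize(i[210:295,275:415],None,fx=5.7,fy=5.7,interpolation=cv2.INTER_CUBIC))
E
```

```text
4.475 [513.69282732  23.13600653  38.80129219] [  1.42569174 -16.08856218  -1.65024122] [[ -46.84521629 -101.0580551    38.80129219]]
```

View pics/t2.png

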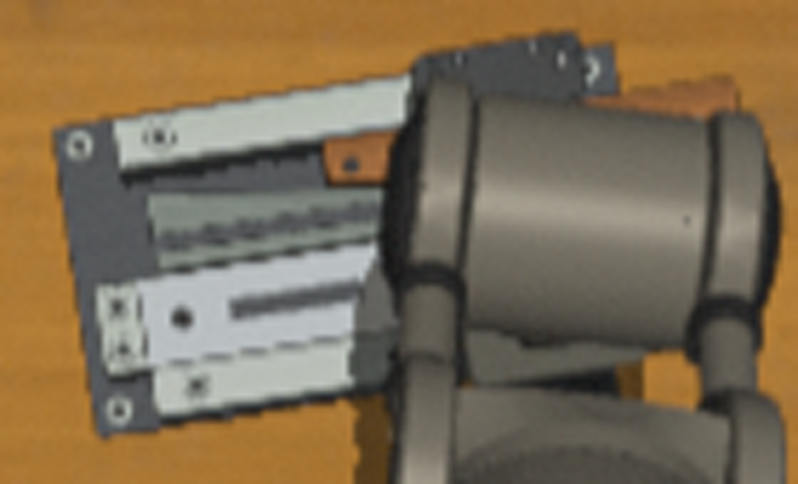

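Call:
carry_out(xyz=[[-0.3,0,0],[-0.2,0,-0.3],[0,0,-0.9],[0,0,-0.9],[0,0,0]], dr=[[0,0,0],[0,0,0],[0,0,0],[0,0,0],[0,0,0]])

```text
time: 5.15
tool_pos: [520.5, -4.4, 168.8]
tcp_rot: [3.133, 0.002, 1.742]
contact_force: [-0.6, 0.1, -0.4]
grip_width: 0.5
```

```bash
python3 - <<'E'
from h import *
H=np.load("H.npy"); g=w(H,[(-16,60,150)])[0]; print(g)
plan(g,-np.radians(19.9),16)
E
```

```text
[ 553.41069791 -304.57592556  150.        ]
[[-0.314, -0.02, 0.02], [-0.314, 0.021, 0.02], [-0.308, 0.062, 0.02], [-0.298, 0.102, 0.02], [-0.282, 0.14, 0.021], [-0.261, 0.175, 0.021], [-0.236, 0.208, 0.021], [-0.207, 0.237, 0.021], [-0.175, 0.262, 0.021], [-0.139, 0.282, 0.021], [-0.101, 0.298, 0.021], [-0.061, 0.308, 0.02], [-0.021, 0.314, 0.02], [0.02, 0.314, 0.02], [0.061, 0.309, 0.02], [0.101, 0.298, 0.02]] 
 [[0.003, -0.003, 0.935], [0.003, -0.003, 0.935], [0.003, -0.003, 0.935], [0.003, -0.003, 0.935], [0.003, -0.003, 0.935], [0.003, -0.003, 0.935], [0.003, -0.003, 0.935], [0.003, -0.003, 0.935], [0.003, -0.003, 0.935], [0.003, -0.003, 0.935], [0.003, -0.003, 0.935], [0.003, -0.003, 0.935], [0.003, -0.003, 0.935], [0.003, -0.003, 0.935], [0.003, -0.003, 0.935], [0.003, -0.003, 0.935]] t 5.15
```

Call:
carry_out(xyz=[[-0.31,-0.02,0.02],[-0.31,0.02,0.02],[-0.31,0.06,0.02],[-0.3,0.1,0.02],[-0.28,0.14,0.02],[-0.26,0.18,0.02],[-0.24,0.21,0.02],[-0.21,0.24,0.02]], dr=[[0,0,0.94],[0,0,0.94],[0,0,0.94],[0,0,0.94],[0,0,0.93],[0,0,0.93],[0,0,0.93],[0,0,0.93]], gripper=1)

```text
time: 6.15
tool_pos: [533.9, -154.8, 153.7]
tcp_rot: [-3.139, 0.001, 0.694]
contact_force: [-0.2, -0.8, -0.6]
grip_width: 75.8
```

Call:
carry_out(xyz=[[-0.18,0.26,0.02],[-0.14,0.28,0.02],[-0.1,0.3,0.02],[-0.06,0.31,0.02],[-0.02,0.31,0.02],[0.02,0.31,0.02],[0.06,0.31,0.02],[0.1,0.3,0.02]], dr=[[0,0,0.94],[0,0,0.94],[0,0,0.94],[0,0,0.94],[0,0,0.93],[0,0,0.93],[0,0,0.93],[0,0,0.93]])

```text
time: 7.15
tool_pos: [549.9, -304.7, 143.9]
tcp_rot: [-3.14, 0.002, -0.351]
contact_force: [-0.1, 0.5, 0.1]
grip_width: 92.1
```

Call:
carry_out(xyz=[[0,0,0]], dr=[[0,0,0]])

```text
time: 7.28
tool_pos: [549.7, -305.1, 143.9]
tcp_rot: [-3.141, 0.002, -0.347]
contact_force: [-0.0, -0.5, -0.7]
grip_width: 91.7
```

```bash
python3 - <<'E'
from h import *
o=get_obs(); print(o["time"],o["tool_pos"],o["tcp_rot"])
c=capture("wrist"); np.save("w3.npy",c,allow_pickle=True); cv2.imwrite("pics/w3.png",c["image"])
c=capture("top"); i=c["image"]; np.save("t3.npy",c,allow_pickle=True); cv2.imwrite("pics/t3.png",cv2.resize(i[210:295,275:415],None,fx=5.7,fy=5.7,interpolation=cv2.INTER_CUBIC))
E
```

```text
7.275 [ 549.74696601 -305.09706747  143.8688314 ] [-3.14057508e+00  2.10220829e-03 -3.46738852e-01]
```

View pics/w3.png

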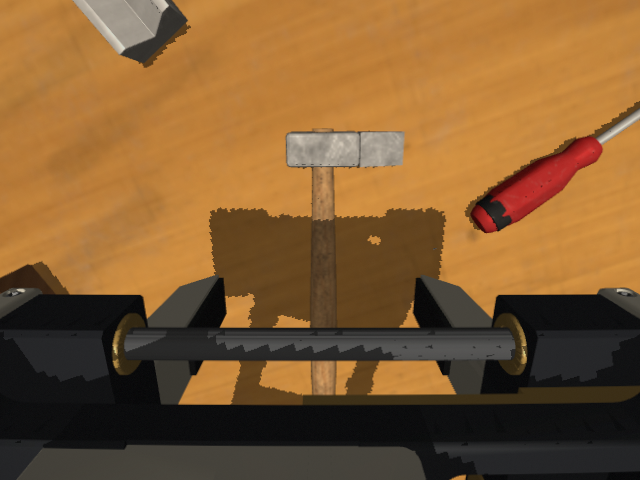

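View pics/t3.png

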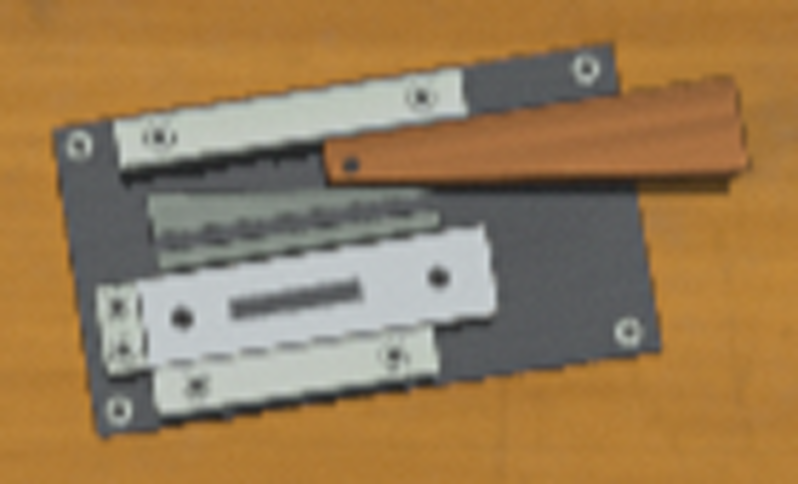

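```bash
python3 - <<'E'
from h import *
H=np.load("H.npy"); c=np.load("w3.npy",allow_pickle=True).item()
L=[(-42,128,24),(-42,104,24),(42,128,24),(42,104,24),(-27,60,20),(-5,60,20)]
Hw,r=fit([(c,L[:4],[(286,132),(286,166),(404,131),(404,166)])],H); print(H,Hw,r.round(1).tolist())
print(proj(c,w(Hw,L[4:]))) # handle sides at
np.save("Hw.npy",Hw); g=w(Hw,[(-16,75,10)])[0]; print("grip",g, "yaw tool",np.degrees(Hw[2]+np.pi/2))
o=get_obs(); p=o["tool_pos"].copy(); print("ham coords of tcp",inv(Hw,[p]))
plan([g[0],g[1],25],Hw[2]+np.pi/2,3)
E
```

```text
[ 491.54812119 -299.18875551   -1.91826245] [ 494.0397488  -304.30080236   -1.91190835] [[-2.0, -0.6], [-0.8, 0.8], [2.9, -0.2], [0.7, 0.2]]
[[307.61403196 225.32615673]
 [337.00268001 225.1896875 ]]
grip [ 570.0710556  -314.31281447   10.        ] yaw tool -19.544279344887574
ham coords of tcp [[-19.21982399  52.49205701 144.49003534]]
[[0.126, 0.018, 0.664], [0.126, 0.018, 0.664], [0.125, 0.018, 0.664]] 
 [[-0.003, 0.004, -0.007], [-0.003, 0.004, -0.007], [-0.003, 0.004, -0.007]] t 7.375
```

Call:
carry_out(xyz=[[0.12,0.02,0.55],[0.13,0.02,0.55],[0.12,0.02,0.55],[0,0,0]], dr=[[0,0,0],[0,0,0],[0,0,-0.02],[0,0,0]])

```text
time: 7.88
tool_pos: [568.7, -313.3, 43.7]
tcp_rot: [-3.14, 0.006, -0.341]
contact_force: [0.1, 1.1, -0.6]
grip_width: 91.8
```

```bash
python3 - <<'E'
from h import *
Hw=np.load("Hw.npy");o=get_obs(); print(o["tool_pos"],o["tcp_rot"],"ham coords of tcp",inv(Hw,[o["tool_pos"]]))
c=capture("wrist"); np.save("w4.npy",c,allow_pickle=True); cv2.imwrite("pics/w4.png",c["image"])
print(proj(c,w(Hw,[(-16,104,24),(-42,104,24),(42,104,24),(-27,95,20),(-5,95,20)])))
E
```

```text
[ 568.70179085 -313.30531347   43.66902808] [-3.1395017   0.0060468  -0.34103737] ham coords of tcp [[-16.49138472  73.37258325  43.66902808]]
[[321.06139148 238.89463638]
 [263.72740599 238.82424399]
 [448.78467929 239.03014192]
 [297.66088353 254.31472759]
 [344.34318274 254.37317968]]
```

View pics/w4.png

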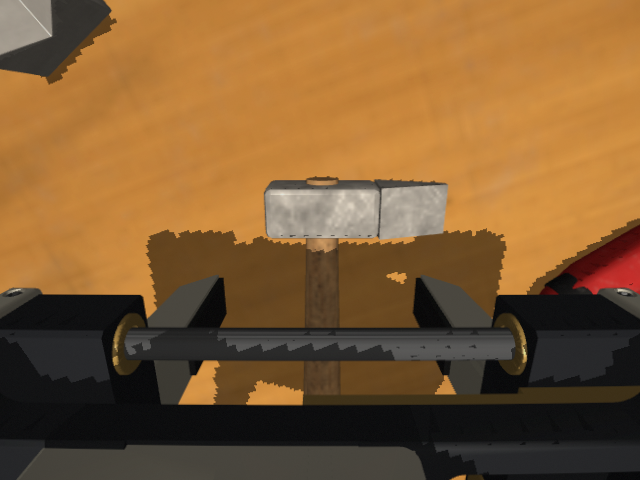

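Call:
carry_out(xyz=[[0.02,0,0.2],[0.01,0,0.11],[0,0,0]], dr=[[0,0,0],[0,0,0],[0,0,0]])

```text
time: 8.3
tool_pos: [571.6, -315.8, 27.7]
tcp_rot: [-3.141, 0.001, -0.343]
contact_force: [-0.4, -0.3, 0.2]
grip_width: 91.6
```

Call:
carry_out(xyz=[[0,0,0],[0,0,0],[0,0,0],[0,0,0],[0,0,0],[0,0,0]], dr=[[0,0,0],[0,0,0],[0,0,0],[0,0,0],[0,0,0],[0,0,0]], gripper=-1)

```text
time: 9.05
tool_pos: [571.8, -315.9, 27.9]
tcp_rot: [-3.141, 0.0, -0.344]
contact_force: [-0.3, 0.2, 0.4]
grip_width: 36.2
```

Call:
carry_out(xyz=[[0,0,0.05],[0,0,0],[0,0,0],[0,0,0]], dr=[[0,0,0],[0,0,0],[0,0,0],[0,0,0]])

```text
time: 9.55
tool_pos: [571.6, -315.8, 24.5]
tcp_rot: [-3.141, 0.001, -0.344]
contact_force: [-0.5, 1.2, -3.7]
grip_width: 16.2
```

Call:
carry_out(xyz=[[0,0,0],[0,0,0]], dr=[[0,0,0],[0,0,0]])

```text
time: 9.8
tool_pos: [571.6, -315.9, 24.7]
tcp_rot: [-3.141, 0.001, -0.343]
contact_force: [-0.7, 0.6, -3.3]
grip_width: 16.3
```

```bash
python3 - <<'E'
from h import *
c=capture("wrist"); cv2.imwrite("pics/w5.png",c["image"]); print(get_obs()["grip_width"])
E
```

```text
16.15448437624329
```

View pics/w5.png

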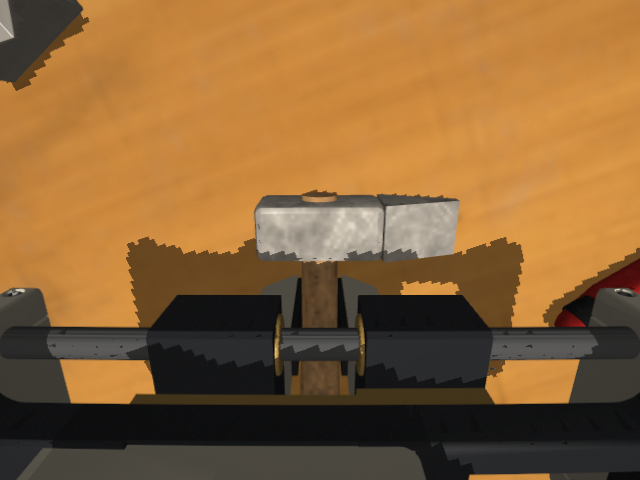

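Call:
carry_out(xyz=[[0,0,-0.4],[0,0,-0.5],[0,0,-0.1],[0,0,0]], dr=[[0,0,0],[0,0,0],[0,0,0],[0,0,0]])

```text
time: 10.35
tool_pos: [571.7, -315.9, 84.6]
tcp_rot: [-3.141, -0.0, -0.344]
contact_force: [-0.2, 0.8, -3.1]
grip_width: 16.1
```

```bash
python3 - <<'E'
from h import *
c=capture("wrist"); cv2.imwrite("pics/w6.png",c["image"]); np.save("w6.npy",c,allow_pickle=True)
o=get_obs(); print(o["grip_width"],o["tool_pos"],o["contact_force"])
J=np.load("Jw.npy"); plan(w(J,[(-34.5,-285,80)])[0],J[2],8)
E
```

```text
16.14402583295427 [ 571.28072241 -315.60075406   83.81325876] [-0.64777139  0.15086806 -3.11241271]
[[-0.14, -0.303, 0.008], [-0.121, -0.311, 0.008], [-0.101, -0.318, 0.008], [-0.08, -0.324, 0.008], [-0.059, -0.328, 0.008], [-0.038, -0.331, 0.008], [-0.017, -0.333, 0.008], [0.005, -0.334, 0.008]] 
 [[-0.001, 0.001, -0.459], [-0.001, 0.001, -0.459], [-0.001, 0.001, -0.459], [-0.001, 0.001, -0.459], [-0.001, 0.001, -0.459], [-0.001, 0.001, -0.459], [-0.001, 0.001, -0.459], [-0.001, 0.001, -0.459]] t 10.4
```

View pics/w6.png

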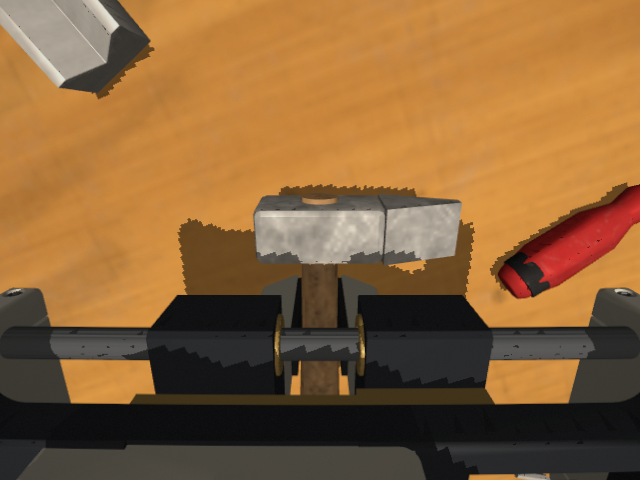

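Call:
carry_out(xyz=[[-0.14,-0.3,0],[-0.12,-0.31,0],[-0.1,-0.32,0],[-0.08,-0.32,0],[-0.06,-0.33,0],[-0.04,-0.33,0],[-0.02,-0.33,0],[0,-0.33,0]], dr=[[0,0,-0.46],[0,0,-0.46],[0,0,-0.46],[0,0,-0.46],[0,0,-0.46],[0,0,-0.46],[0,0,-0.46],[0,0,-0.46]])

```text
time: 11.4
tool_pos: [556.4, -156.0, 84.9]
tcp_rot: [-3.141, -0.0, 0.174]
contact_force: [0.5, -0.8, -2.7]
grip_width: 16.4
```

Call:
carry_out(xyz=[[0,0,0.4],[0,0,0.25],[0,0,0]], dr=[[0,0,0],[0,0,0],[0,0,0]])

```text
time: 11.78
tool_pos: [555.8, -156.8, 44.7]
tcp_rot: [-3.14, 0.002, 0.171]
contact_force: [-0.2, -0.1, -3.2]
grip_width: 16.6
```

```bash
python3 - <<'E'
from h import *
c=capture("wrist"); cv2.imwrite("pics/w7.png",c["image"]); np.save("w7.npy",c,allow_pickle=True)
o=get_obs();J=np.load("Jw.npy"); print(o["time"],o["grip_width"],o["tool_pos"],o["tcp_rot"],o["contact_force"],inv(J,[o["tool_pos"]]))
print(proj(c,w(J,[(-16,-210,50),(28,-210,50)])))
E
```

```text
11.825 16.098119903397432 [ 556.40198883 -157.23129889   45.57949482] [-3.14103226e+00  7.87671918e-04  1.70571247e-01] [-0.21282638  0.26910061 -3.03378151] [[ -35.05694576 -286.03771349   45.57949482]]
[[129.57481891 284.22505141]
 [111.07737085 173.6153359 ]]
```

View pics/w7.png

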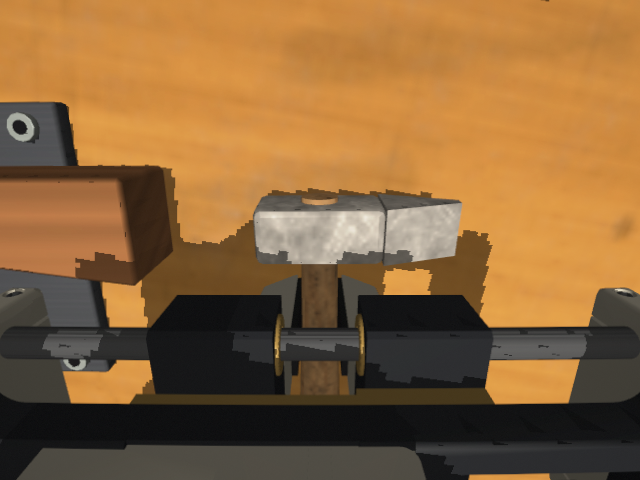

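Call:
carry_out(xyz=[[0,-0.3,0.03],[0,-0.3,0.01],[0,-0.12,0],[0,-0.12,0],[0,-0.12,0],[0,-0.12,0],[0,-0.12,0],[0,0,0]], dr=[[0,0,0],[0,0,0],[0,0,0],[0,0,0],[0,0,0],[0,0,0],[0,0,0],[0,0,0]])

```text
time: 12.82
tool_pos: [544.1, -85.7, 43.4]
tcp_rot: [-3.141, 0.0, 0.171]
contact_force: [0.7, -0.0, -3.4]
grip_width: 16.1
```

```bash
python3 - <<'E'
from h import *
c=capture("wrist"); cv2.imwrite("pics/w8.png",c["image"]); np.save("w8.npy",c,allow_pickle=True)
o=get_obs();J=np.load("Jw.npy"); print(o["time"],o["grip_width"],o["tool_pos"],o["tcp_rot"],o["contact_force"],o["moment"],inv(J,[o["tool_pos"]]))
E
```

```text
12.875 15.911074876947144 [544.29688477 -86.03437434  43.4758029 ] [-3.14139594e+00  1.39300921e-04  1.70772412e-01] [ 0.35218436 -0.3746289  -2.94748335] [-0.01542953  0.02127985  0.01123696] [[ -35.02416986 -213.81905569   43.4758029 ]]
```

View pics/w8.png

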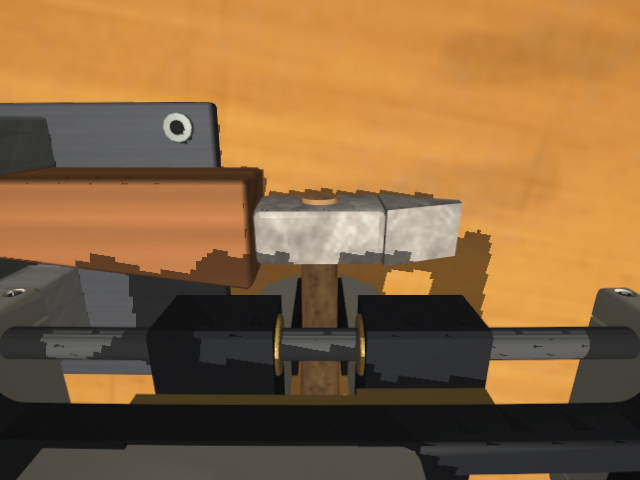

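Call:
carry_out(xyz=[[0,0.35,0],[0,-0.3,0],[0,-0.25,0],[0,0,0],[0,0.3,0],[0,-0.25,0],[0,-0.2,0],[0,0,0]], dr=[[0,0,0],[0,0,0],[0,0,0],[0,0,0],[0,0,0],[0,0,0],[0,0,0],[0,0,0]])

```text
time: 13.88
tool_pos: [540.6, -64.8, 43.5]
tcp_rot: [-3.141, 0.0, 0.172]
contact_force: [-0.0, -0.2, -3.9]
grip_width: 16.5
```

```bash
cat > look.py <<'E'
from h import *
import sys
n=sys.argv[1]
c=capture("wrist"); cv2.imwrite(f"pics/{n}.png",c["image"])
o=get_obs();J=np.load("Jw.npy"); print(o["time"],o["grip_width"],o["tool_pos"],o["tcp_rot"],o["contact_force"],o["moment"],inv(J,[o["tool_pos"]]))
E
python3 look.py w9
```

```text
13.925 16.195903348087832 [540.73017943 -65.17846966  43.56994126] [-3.14147772e+00  8.72616050e-05  1.71401941e-01] [ 0.30100694  0.27127809 -3.16992717] [-0.02012515  0.0365931  -0.0668063 ] [[ -35.03499893 -192.66036882   43.56994126]]
```

View pics/w9.png

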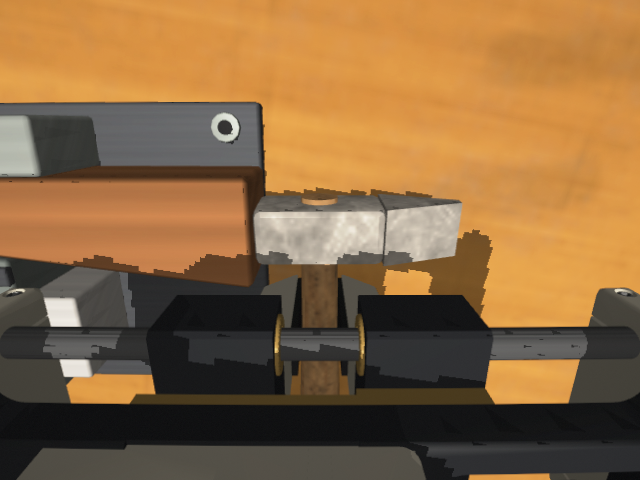

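Call:
carry_out(xyz=[[0,0.4,0],[0,0,0],[0,-0.5,0],[0,0,0]], dr=[[0,0,0],[0,0,0],[0,0,0],[0,0,0]])

```text
time: 14.42
tool_pos: [540.3, -59.7, 43.8]
tcp_rot: [3.14, -0.002, 0.171]
contact_force: [2.6, -6.1, -5.0]
grip_width: 16.4
```

```bash
python3 look.py w10
```

```text
14.475 16.389813250994692 [540.59458214 -59.99190059  43.90132792] [ 3.13985646e+00 -1.96419448e-03  1.71164895e-01] [ 1.87346886 -2.387775   -2.82275283] [-0.57253492 -0.09653174 -0.06309819] [[ -34.29698781 -187.52478464   43.90132792]]
```

View pics/w10.png

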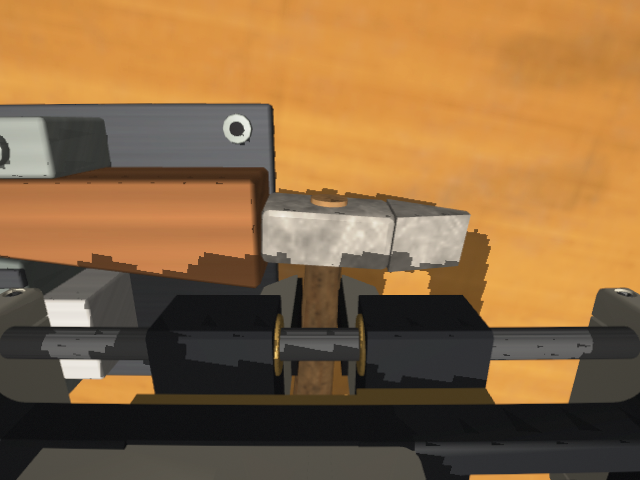

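Call:
carry_out(xyz=[[0,0.8,0],[0,0,0],[0,-0.85,0],[0,0.6,0],[0,0,0]], dr=[[0,0,0],[0,0,0],[0,0,0],[0,0,0],[0,0,0]])

```text
time: 15.1
tool_pos: [545.9, -92.8, 43.7]
tcp_rot: [3.141, -0.001, 0.17]
contact_force: [0.1, 1.1, -2.7]
grip_width: 16.0
```

```bash
python3 look.py w11
```

```text
15.15 16.08894343320298 [545.38990671 -92.15636351  43.53923701] [-3.14117751e+00 -1.01023976e-04  1.69439978e-01] [ 0.97470617  0.31805464 -3.47003299] [-0.0343435   0.12567649  0.00026696] [[ -34.97558596 -220.03766389   43.53923701]]
```

View pics/w11.png

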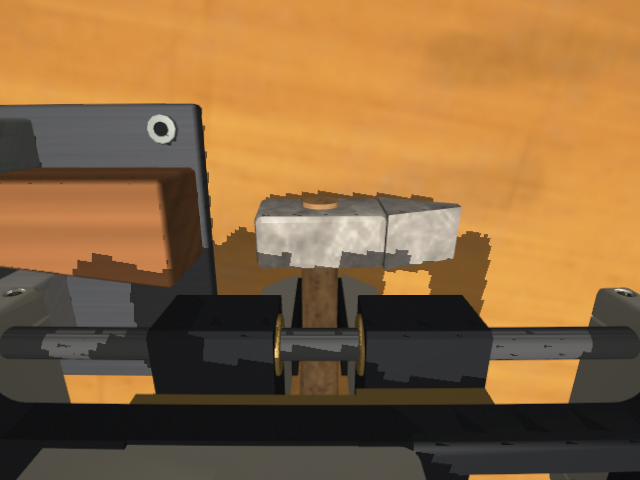

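```bash
cat >> look.py <<'E'
i=c["image"]; 
for z,pts in ((50,eval(sys.argv[2])),) if len(sys.argv)>2 else (): print(inv(J,ray(c,pts,z)).round(1))
E
python3 look.py w12 "[(161,180),(173,286)]"; python3 - <<'E'
from h import *
import sys
c=capture("wrist"); J=np.load("Jw.npy"); print(inv(J,ray(c,[(203,104),(215,295)],10)).round(1))
E
```

```text
15.2 16.322101778217768 [545.12301557 -91.80387981  43.44463174] [-3.14084645e+00  3.29614166e-04  1.69690459e-01] [ 0.10065685  0.56559009 -3.58755687] [-0.0072592   0.11309876  0.01294044] [[ -35.17944074 -219.64533893   43.44463174]]
[[  26.5 -163.1   50. ]
 [ -15.4 -162.5   50. ]]
[[  54.  -168.1   10. ]
 [ -39.7 -165.7   10. ]]
```

Call:
carry_out(xyz=[[0,0.3,0],[0,0,0],[0,-0.95,0],[0,0.75,0],[0,0,0],[0,-0.9,0],[0,0.75,0],[0,0,0]], dr=[[0,0,0],[0,0,0],[0,0,0],[0,0,0],[0,0,0],[0,0,0],[0,0,0],[0,0,0]])

```text
time: 16.25
tool_pos: [545.8, -91.4, 43.8]
tcp_rot: [3.14, -0.002, 0.169]
contact_force: [0.1, 1.2, -2.4]
grip_width: 15.7
```

```bash
python3 look.py w13
```

```text
16.3 15.724853370812436 [545.04887194 -90.2244286   43.54096407] [-3.14154930e+00 -4.55869451e-04  1.67935330e-01] [ 0.30484158  0.47508051 -2.61174102] [-0.01513502  0.17926    -0.00081849] [[ -34.9870796  -218.07589298   43.54096407]]
```

View pics/w13.png

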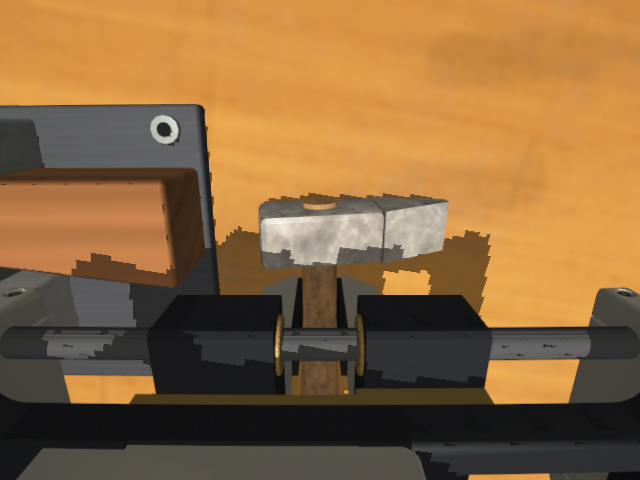

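Call:
carry_out(xyz=[[0,-0.3,0],[0,-0.1,0],[0,-0.1,0],[0,-0.08,0],[0,0,0]], dr=[[0,0,0],[0,0,0],[0,0,0],[0,0,0],[0,0,0]])

```text
time: 16.92
tool_pos: [539.5, -58.9, 44.1]
tcp_rot: [3.135, -0.001, 0.171]
contact_force: [-2.3, -22.0, -3.0]
grip_width: 16.3
```

Call:
carry_out(xyz=[[0,-0.05,0]], dr=[[0,0,0]])

```text
time: 17.05
tool_pos: [539.1, -57.5, 44.3]
tcp_rot: [3.133, -0.001, 0.171]
contact_force: [-4.8, -34.2, -0.8]
grip_width: 16.8
```

Call:
carry_out(xyz=[[0,-0.05,0]], dr=[[0,0,0]])

```text
time: 17.18
tool_pos: [538.7, -55.3, 44.4]
tcp_rot: [3.132, -0.001, 0.171]
contact_force: [-5.9, -36.3, -1.0]
grip_width: 17.6
```

```bash
python3 look.py w14
```

```text
17.225 17.644093439360233 [538.65780218 -54.95015437  44.43718226] [ 3.13219131e+00 -8.46627457e-04  1.70472826e-01] [ -3.89373745 -32.04458077  -1.56692615] [-5.77393449  0.6943625  -0.75282105] [[ -35.35887889 -182.22924794   44.43718226]]
```

View pics/w14.png

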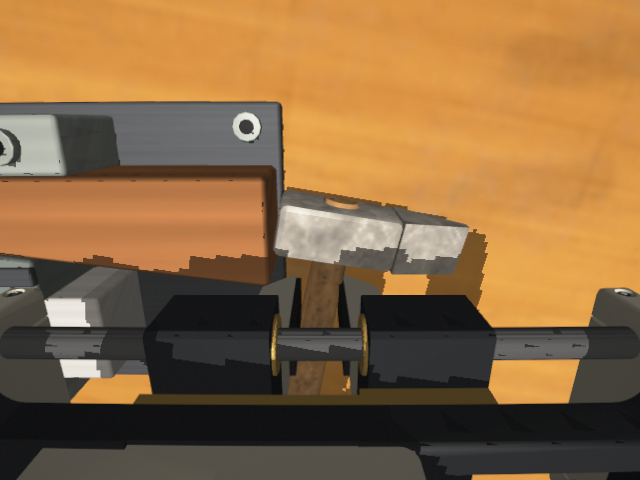

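Call:
carry_out(xyz=[[0,0.4,0],[0,0.6,0],[0,0.2,0],[0,0,0]], dr=[[0,0,0],[0,0,0],[0,0,0],[0,0,0]])

```text
time: 17.73
tool_pos: [550.1, -119.9, 43.4]
tcp_rot: [-3.141, 0.0, 0.17]
contact_force: [-0.3, -0.2, -1.7]
grip_width: 16.2
```

```bash
python3 look.py w15;  python3 - <<'E'
from h import *
c=capture("top"); i=c["image"]; np.save("t4.npy",c,allow_pickle=True); cv2.imwrite("pics/t4.png",cv2.resize(i[210:320,275:415],None,fx=5.4,fy=5.4,interpolation=cv2.INTER_CUBIC))
E
```

```text
17.775 15.91687303125107 [ 549.89228522 -119.27477901   43.38362175] [-3.14102081e+00  3.93941440e-04  1.70415270e-01] [ 0.46628226 -0.05631093 -2.90950522] [-0.1218824   0.13267196  0.07350332] [[ -35.09490039 -247.52703702   43.38362175]]
```

View pics/w15.png

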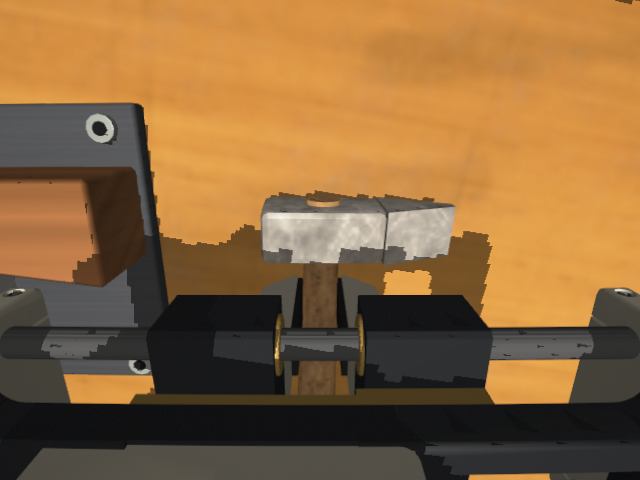

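View pics/t4.png

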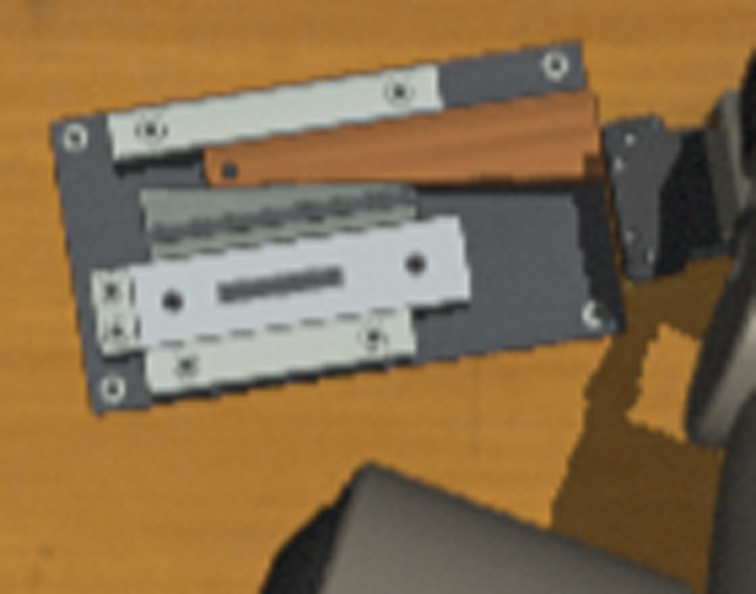

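```bash
python3 look.py w16 "[(88,180),(102,286)]"; python3 - <<'E'
from h import *
J=np.load("J.npy");c=np.load("t4.npy",allow_pickle=True).item()
f=lambda pts,z: print(inv(J,ray(c,unz(pts,5.4,(275,210)),z)).round(1).tolist())
f([(133,262),(145,350),(470,300),(460,217)],46); f([(205,150),(210,186),(597,92),(605,155)],50)
# hammer drop target
H=np.load("Hw.npy"); plan([560,-315,60],-.17,8)
E
```

```text
17.875 15.515985589409969 [ 549.7995114  -118.78129927   43.36537531] [-3.14095403e+00  6.72957272e-04  1.71479858e-01] [-0.50914313 -0.43768386 -3.3221826 ] [-0.10607713  0.22436994  0.13494255] [[ -35.10341802 -247.02498455   43.36537531]]
[[  26.4 -163.5   50. ]
 [ -15.7 -161.2   50. ]]
[[-20.9, 67.4, 46.0], [-63.2, 68.1, 46.0], [-63.7, -88.3, 46.0], [-23.9, -90.0, 46.0]]
[[26.3, 25.3, 50.0], [8.9, 25.6, 50.0], [24.9, -164.0, 50.0], [-5.6, -162.8, 50.0]]
[[-0.049, 0.406, -0.035], [-0.031, 0.408, -0.035], [-0.014, 0.409, -0.035], [0.003, 0.409, -0.035], [0.021, 0.409, -0.035], [0.038, 0.408, -0.035], [0.056, 0.406, -0.035], [0.073, 0.403, -0.035]] 
 [[-0.0, 0.001, 0.306], [-0.0, 0.001, 0.306], [-0.0, 0.001, 0.306], [-0.0, 0.001, 0.306], [-0.0, 0.001, 0.306], [-0.0, 0.001, 0.306], [-0.0, 0.001, 0.306], [-0.0, 0.001, 0.306]] t 17.875
```

Call:
carry_out(xyz=[[0,0.4,-0.1],[0,0.6,-0.1],[0,0.6,0],[0,0.6,0],[0,0.4,0],[0,0.2,0],[0,0,0.2],[0,0,0]], dr=[[0,0,0],[0,0,0],[0,0,0],[0,0,0],[0,0,0],[0,0,0],[0,0,0],[0,0,0]])

```text
time: 18.88
tool_pos: [577.6, -284.1, 42.0]
tcp_rot: [-3.139, 0.003, 0.171]
contact_force: [0.9, 0.4, -1.5]
grip_width: 16.7
```

```bash
python3 look.py w17; python3 - <<'E'
from h import *
c=capture("scene"); i=c["image"]; cv2.imwrite("pics/s2.png",cv2.resize(i[140:260,290:450],None,fx=5,fy=5,interpolation=cv2.INTER_CUBIC))
E
```

```text
18.925 16.33556931243252 [ 577.97172146 -284.21490035   42.55633865] [-3.13970996e+00  1.99746315e-03  1.71494098e-01] [ 0.09929311 -0.21351454 -1.96851268] [-0.16796375  0.29010577  0.03662221] [[ -35.1354947  -414.84020662   42.55633865]]
```

View pics/s2.png

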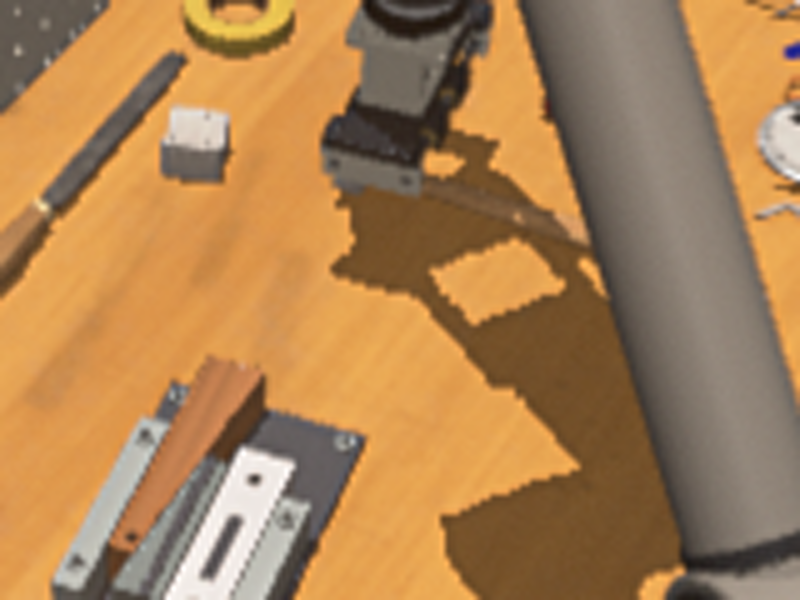

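View pics/w17.png

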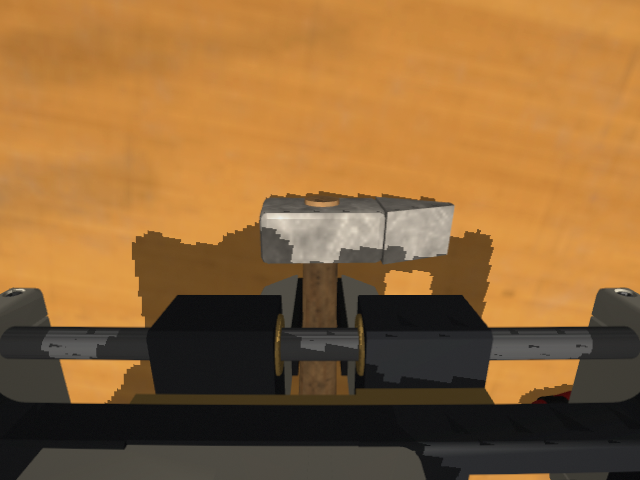

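Call:
carry_out(xyz=[[0,0,0.1],[0,0,0.08],[0,0,0]], dr=[[0,0,0],[0,0,0],[0,0,0]])

```text
time: 19.35
tool_pos: [578.7, -285.3, 32.4]
tcp_rot: [-3.141, 0.0, 0.17]
contact_force: [0.9, 0.6, -2.1]
grip_width: 16.2
```

Call:
carry_out(xyz=[[0,0,0.05],[0,0,0.03],[0,0,0]], dr=[[0,0,0],[0,0,0],[0,0,0]])

```text
time: 19.73
tool_pos: [578.8, -284.9, 30.4]
tcp_rot: [-3.141, -0.001, 0.17]
contact_force: [-4.7, 7.8, 16.2]
grip_width: 16.3
```

Call:
carry_out(xyz=[[0,0,-0.03],[0,0,0],[0,0,0],[0,0,0],[0,0,0]], dr=[[0,0,0],[0,0,0],[0,0,0],[0,0,0],[0,0,0]], gripper=1)

```text
time: 20.35
tool_pos: [578.6, -285.7, 29.5]
tcp_rot: [-3.141, 0.0, 0.17]
contact_force: [-0.9, 0.9, 0.0]
grip_width: 61.6
```

Call:
carry_out(xyz=[[0,0,-0.3],[0,0,-0.8],[0,0,-0.9],[0,0,-0.9],[0,0,-0.5],[0,0,0]], dr=[[0,0,0],[0,0,0],[0,0,0],[0,0,0],[0,0,0],[0,0,0]])

```text
time: 21.1
tool_pos: [579.7, -286.2, 238.2]
tcp_rot: [3.136, -0.006, 0.17]
contact_force: [0.2, -0.3, -0.2]
grip_width: 91.9
```

```bash
python3 look.py w18; python3 - <<'E'
from h import *
c=capture("scene"); i=c["image"]; cv2.imwrite("pics/s3.png",cv2.resize(i[140:290,280:440],None,fx=4,fy=4,interpolation=cv2.INTER_CUBIC))
c=capture("top"); i=c["image"]; cv2.imwrite("pics/t5.png",i)
E
```

```text
21.15 91.70028650576872 [ 578.84867158 -285.71148877  235.5358933 ] [ 3.13951352e+00 -2.33534521e-03  1.70335533e-01] [ 0.54863886  0.72515738 -0.27681385] [-0.07276975  0.16528079  0.00299423] [[ -34.52254219 -416.46289193  235.5358933 ]]
```

View pics/w18.png

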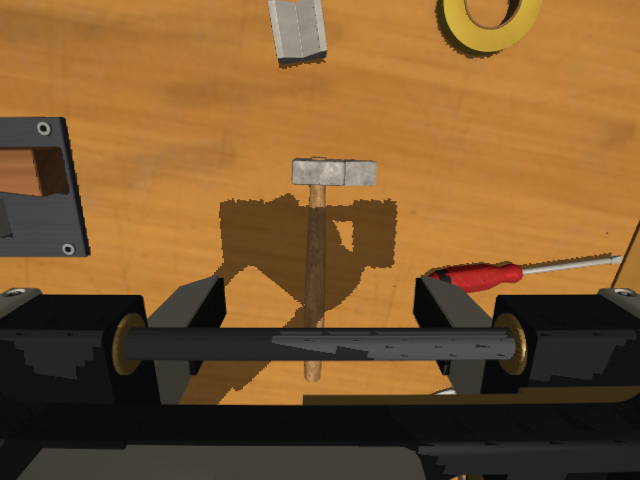

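View pics/s3.png

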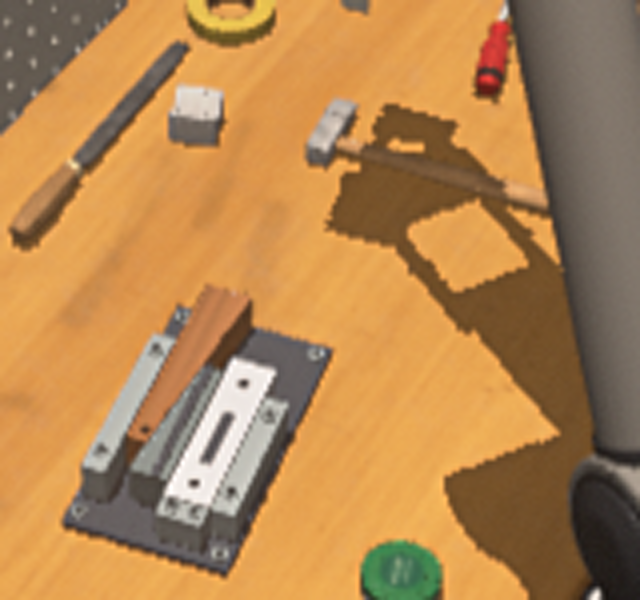

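View pics/t5.png

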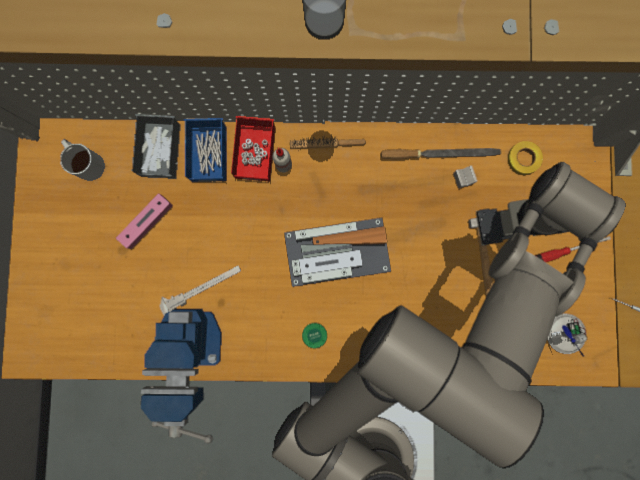

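```bash
python3 -c "
from plant import close_job,get_obs
print(get_obs()['contact_force']); print(close_job())"
```

```text
[-0.8600032  -0.14672477 -0.52022073]
the job is handed in; nothing more can be done
None
```

The job is handed in after about 21 s of the 50 s allowed. The bar is home, the wedge is driven tight, and the hammer is lying on the bench.

- **Bar:** I pushed its free end with the closed fingers until the force rose to 16 N. The pictures after the taps show it still against the stop, with its ends measured at jig y about +68 and -89. The true values when home are +70 and -90, so this is within the 2 mm calibration.
- **Wedge:** I pushed it about 22 mm with the hammer, tapped it home, then pressed with the hammer up to about 36 N. Its thick end stopped at jig y about -162 and did not move after the last taps or the press. I did not test the jaw's tightness directly.
- **Finger clearance:** During the final press the fingers were meant to pass about 9 mm beside the wedge. The moment reading fits contact at the hammer only, but I could not see that gap directly.
- **Hammer grip:** The hammer twisted a little in the grip during the hard taps and the press, then mostly straightened.
- **Hammer placed:** When I set it down it touched slightly tilted, with about 16 N. The last pictures show it lying flat on the bench, well clear of the jig, with the arm raised above it and touching nothing.

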